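Load the console's battery cell and slide its flush cover shut

ROBOT

A 6-joint arm with a two-finger parallel gripper is mounted at the origin on the work surface. World frame = base frame: x ahead of the robot, y to its left, z up, the work surface at z = 0. Lengths are in mm, angles in rad, forces in N, time in s.
With the tool pointing down it reaches from about 350 to 925 mm from the base axis. Payload 6.4 kg.
Tool frame: the origin (TCP) lies at the very end of the fingers, on their centre line; the grasp point (between the pads) lies 19 mm behind it; x points along the fingers, z is the direction in which the jaws open and shut, and the axes are right-handed (so a half turn about x gives the same grasp; the last joint's range is limited). The gripper opens to 85 mm and grips with 20 to 120 N. Pads are 22 mm wide; open, the fingers measure 114 mm over their backs; the gripper's body (76 mm by 85 mm) begins 54 mm behind the grasp point. The pads swing forward as they close: fully open they stand 13 mm farther back than shut.
Start: joints at [0.972, 0.245, 1.558, -0, 1.339, -0.174], TCP at [267.889, 592.241, 231.29] pointing down, gripper open.
Joint ranges: [-3.13, 3.13], [-1.02, 2.26], [0.13, 2.54], [-0.95, 4.09], [0.21, 2.88], [-2.74, 2.74]. Speed limits (rad/s): [2.57, 2.57, 3.14, 3.14, 3.14, 3.14].

INTERFACE

Orientations are given as a unit quaternion [w, x, y, z].
In Python, from bench import env gives the robot as it stands.
- The arm moves only by the tool arm_command, never from a script. Its arguments are lists of equal length, an entry for each row: "slide": the shift along the tool's x, y, z in cm, a list of three; "roll": the turn about the tool's x in degrees. A call has 1 to 5 rows; each row is the pose to reach, as a shift and turn from the pose commanded when the call began, along the tool's axes at that moment; what a row does not reach only later rows make up. A row lasts 1/8 s, in which the tool goes at most 62.5 mm and 10.7 degrees, less where a joint would pass 70% of its speed; a pose out of reach is approached as far as the arm can. A call with a gripper value outside its range is refused whole. "gripper" is the closure in counts, from 0 (fully open) to 255 (shut), set as the call begins (left out, the last holds). The fingers move at their own pace and stop on an object; "newtons" is the grip in N (left out, the last holds). Time passes only in rows, so rows that repeat a pose let the fingers close. It gives the time, the measured TCP pose, the force and the opening at its end, in the units of the state.
- env.observe(): the state, without advancing time (a new reading comes with each control period).
- env.grab_frame(name): name is "scene" or "top" or "wrist"; returns the picture (384x512x3 uint8, red, green, blue); there is no depth.
- env.camera_info(name): a dict with "intrinsics" (3x3 intrinsics, pixels), "k1" (the pictures are not rectified: a ray, as slopes to the right and down, at radius r is drawn at 1 + k1 r^2 times it, then the intrinsics apply), "view" (4x4, takes a point from world to camera coordinates). Camera axes: x right, y down, z forward; pixel columns grow to the right and rows downward; lengths in mm; the calibration is good to about 2 mm. A picture is of the moment at which its call begins: read the wrist's pose just before it. camera_info takes no time and is no camera call; for the wrist camera it gives the pose at the moment of the call.
- env.finish_job(): hands the job in, once; it reports no verdict.
The state is a dict: "clock": time; "joint_pos": joint angles; "qd": joint speeds; "joint_torque": joint torques, N m; "ee_pos": TCP position; "ee_rot": TCP orientation; "contact_force": force on the tool from outside, world axes, zero at the start; "torque": the same for the moment, N m; "width": finger opening in mm.
Only numpy, scipy, OpenCV 4.12 (cv2) and the standard library are available. Lean on these libraries where they do the work, as an engineer would, in place of code of your own. Each camera call takes 0.05 s, during which the arm holds its last target. There are 200 camera calls.

TASK

Put the loose green battery cell from its rest into the empty bay of the sloping grey console: blunt green end against the sprung copper plate, orange plus end at the fixed brass contact, lying fully down in the cradle. Then slide the flush blue cover all the way up the slope until it is fully closed over the cell, and leave the other things on the bench where they are.

Things in the scene. Friction and masses are not known exactly. Their poses are not given: they have to be found in the camera images.
- console: the fixed sloping console, grey deck on a black base plate 244 x 192 mm (8 mm thick); origin on the bench, x roughly away from the robot, z up. The deck, 275 mm long and 192 mm wide, rises at 30 degrees from about 60 mm at its near edge to 197 mm at its far edge; the light bar over it reaches 280 mm above the bench.
- cell (a point): centre of the loose battery cell: green cylinder 32 mm in diameter, 120 mm long, 0.15 to 0.3 kg, orange band round its plus end. Its y axis runs along the cell towards the plus end; x and z lie across it. It starts lying level in the grey rest, its axis 34 mm above the bench.
- cell_rest: fixed grey rest holding the cell: base 66 x 110 mm, 8 mm thick, with two pairs of V supports (12 mm wide) at 36 mm either side of its middle, reaching to 6 mm below the cell's axis and 22 mm to each side of it; the middle 60 mm of the cell is free for fingers. Origin under its centre, y along the cell, z up.
- seat (a point): where the cell's centre belongs, on the axis of the V cradle in the console's bay. Axes: x along the deck and up its 30 degree slope (away from the robot), y level along the bay from spring plate to brass contact, z square out of the deck, whose face is at z = +26 mm. The bay is open at the deck, 96 mm wide (x -48 to +48), floor at z = -20, cradle supports 12 mm wide at y = -36 and +36, up to z = -6.
- contact (a point): centre of the face of the fixed brass contact (28 mm wide, 36 mm high) that ends the bay at y = +60 mm from seat; same axes. Contact and end wall reach up to z = +20 mm from seat.
- light_bar (a point): middle of the white light bar, 16 mm thick, that runs along y on two thin posts over the deck's upper edge: x = +78, y = -11, z = +111 mm from seat, same axes. It leaves room for a tool square to the deck, not for a vertical one.
- plate (a point): centre of the face of the copper spring plate (30 mm wide, 36 mm high) at the bay's -y end; axes as seat. At rest it is 55 mm from seat, so the free gap (115 mm) is shorter than the cell; it gives up to 18 mm in -y. The cell goes in tilted about 18 degrees, blunt end low and pushing the plate back, then its plus end is tipped down past the brass contact.
- cover_top (a point): centre of the upper face of the blue cover, a plate 106 mm along the slope, 154 mm across, 5 mm thick, flush with the deck, no handle (its ribs are only printed). Axes as seat; closed, it is at x = 0, y = -11, z = +26 mm from seat. Press a closed gripper on it, square to the deck, and drag it: about 2 to 4 N along the slope.
- cover (a joint): travel of the cover up the slope, m: 0 parked at the lower end of the deck, 0.130 closed against its stop. It starts between 0 and 0.025, clear of the bay, and stays where it is left.
- cell_plus (a point): middle of the flat end face at the cell's plus (orange) end, 60 mm along its y axis from its centre.
- cell_body: the same battery cell as a body; its origin and axes are those of cell.
- spring (a joint): how far the spring plate is pushed back, m: 0 at rest, 0.018 at its stop, 0.005 with the cell in place. Spring 500 N/m (2.5 N at 5 mm, 9 N at the stop).
- case_a: bystander: black goggle case, 85 x 170 x 55 mm, lying at the far side; origin under its centre
- tape_roll: bystander: amber roll of tape, 90 mm across, 48 mm high; origin under its centre
- mug: bystander: white mug, 80 mm across, 95 mm high; origin under its centre
- screwdriver: bystander: screwdriver with red handle, 200 mm long, lying on the bench between rest and console; origin under its middle
- mouse: bystander: black computer mouse, 105 x 60 x 32 mm; origin under its centre
Mind the look-alikes: they are no part of the job. Of the things shaped like the cell_body, the green one is meant.

How it is judged:
By the outcome, as a careful person would: the job done as asked, in the order asked, and still so for the second after the job is handed in, with the robot touching nothing.
It also fails if it takes over 58 s, if anything falls off the work surface, if the arm or the gripper's body presses on something with over 40 N, if the wrist force passes 120 N, or if a joint passes its speed limit or range.

## Working session

There is one attempt and no reset: what is moved stays moved. The work goes in short steps, Python scripts to look and compute and a tool call to move; the robot and the scene stay as the last step left them, time stands still between calls to the robot, and variables do not carry over. Pictures are saved under pics/ and viewed, about 8 in all and at most 12, crops included, and the job is handed in when it is done.

Besides the shell and the picture viewer there is one more tool, called after ">>>" as name(argument=value, ...) on one line, values as JSON. arm_command: Moves the arm, as the interface text tells. Its arguments: {"type":"object","properties":{"slide":{"type":"array"},"roll":{"type":"array"},"gripper":{"type":"number"},"newtons":{"type":"number"}},"required":["slide","roll"]}

```bash
mkdir -p pics; ls
python3 - <<'E'
from bench import env
import cv2,numpy as np
print(env.observe())
ims=[env.grab_frame(n) for n in("scene","top")]
for n,i in zip(("scene","top"),ims):
    cv2.imwrite(f"pics/{n}0.png",i[:,:,::-1]); c=env.camera_info(n); print(n,c)
cv2.imwrite("pics/both.png",np.vstack(ims)[:,:,::-1])
E
```

```text
pics
{'clock': 0.0, 'joint_pos': array([ 9.71889646e-01,  2.45779933e-01,  1.55902815e+00, -4.46663975e-05,
        1.33868078e+00, -1.74120300e-01]), 'qd': array([ 5.71478464e-04, -7.56942468e-04, -7.94678891e-05,  5.43812417e-04,
       -1.71086402e-03, -3.01909225e-04]), 'joint_torque': array([-1.45784510e-03, -4.29512930e+01, -3.26119781e+01, -1.92954849e-04,
        5.30656849e-03,  2.05772091e-05]), 'ee_pos': array([267.57875358, 591.75578934, 230.19455336]), 'ee_rot': array([ 0.59355052, -0.38364209,  0.59477414,  0.38309301]), 'contact_force': array([ 0.24232119, -0.04734494,  1.64483801]), 'torque': array([-0.02515543, -0.03669108,  0.00283896]), 'width': 85.39414469495387}
scene {'intrinsics': array([[374.34773215,   0.        , 254.61380459],
       [  0.        , 374.34773215, 187.40550838],
       [  0.        ,   0.        ,   1.        ]]), 'k1': -0.02107604166908941, 'view': array([[-6.32146064e-01,  7.74655968e-01, -1.73056242e-02,
         3.79360896e+02],
       [ 5.44687680e-01,  4.28377534e-01, -7.20977128e-01,
        -1.79220322e+02],
       [-5.51095895e-01, -4.65189014e-01, -6.92742735e-01,
         1.47836715e+03],
       [ 0.00000000e+00,  0.00000000e+00,  0.00000000e+00,
         1.00000000e+00]])}
top {'intrinsics': array([[383.89367261,   0.        , 254.83758007],
       [  0.        , 383.89367261, 194.3609408 ],
       [  0.        ,   0.        ,   1.        ]]), 'k1': 0.005394705751094673, 'view': array([[ 5.85350486e-03, -9.99756129e-01, -2.12936448e-02,
        -1.25329406e+01],
       [-9.95622562e-01, -3.84028730e-03, -9.33861143e-02,
         5.71456848e+02],
       [ 9.32815664e-02,  2.17470692e-02, -9.95402237e-01,
         1.14567611e+03],
       [ 0.00000000e+00,  0.00000000e+00,  0.00000000e+00,
         1.00000000e+00]])}
```

View pics/scene0.png

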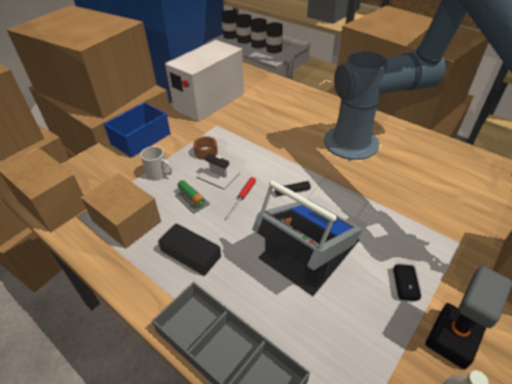

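View pics/top0.png

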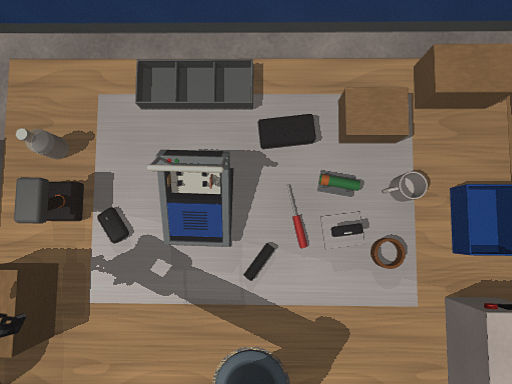

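Scene view: console at about (305,240), green cell with orange end at (190,195), blue cover down-slope. Top view: console (197,198), cell (340,183) with its orange end at (325,181). Other elongated things are at (260,262), black, and (347,230), black on a pale sheet. Only the one at (340,183) is green with an orange band and lies in a rest. I'll confirm that with an enlarged crop.

Run:
```python
import cv2,numpy as np
t=cv2.imread("pics/top0.png")
a=cv2.resize(t[145:252,145:250],None,fx=5,fy=5,interpolation=cv2.INTER_CUBIC)
b=cv2.resize(t[160:214,310:370],None,fx=4.5,fy=4.5,interpolation=cv2.INTER_CUBIC)
s=cv2.imread("pics/scene0.png"); c=cv2.resize(s[170:275,165:370],None,fx=1.3,fy=1.3)
b=np.vstack([b,cv2.resize(s[172:217,165:219],(270,225),interpolation=cv2.INTER_CUBIC)])
b=b[:535]; b=np.vstack([b,np.zeros((535-len(b),270,3),np.uint8)])
cv2.imwrite("pics/crop.png",np.hstack([a,b]))
```

```text
(no output)
```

View pics/crop.png

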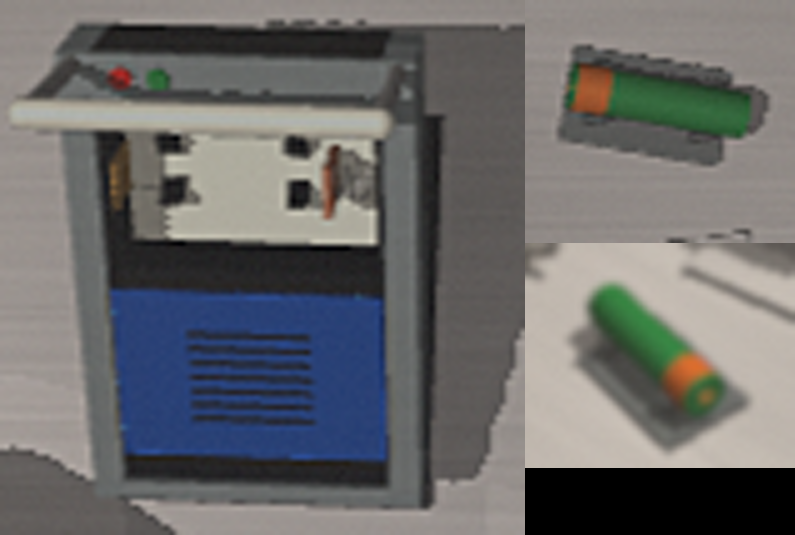

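The crop confirms it: the green cell has an orange band on its left (+y) end and lies in the grey rest. The bay is empty, with brass at the left (+y), copper at the right and the blue cover below. The move interface only gives a roll about the tool's x, but this job needs a tilted tool. So I'll check in free space, moving upwards, how commands and orientation behave.

>>> arm_command(slide=[[-6,0,0],[-12,0,0],[-18,0,0],[-24,0,0],[-30,0,0]], roll=[0,0,0,0,10])

```text
clock: 0.72
ee_pos: [267.7, 591.9, 532.7]
ee_rot: [0.626, -0.329, 0.626, 0.328]
contact_force: [-0.2, 1.2, -0.2]
width: 85.4
```

```bash
cat > h.py <<'E'
from bench import env
import cv2,numpy as np
from scipy.spatial.transform import Rotation as R
def rot(q): return R.from_quat(q,scalar_first=True)
def ray(name,px,info=None):
    c=info or env.camera_info(name); K=c["intrinsics"]; V=c["view"]
    d=np.array([(px[0]-K[0,2])/K[0,0],(px[1]-K[1,2])/K[1,1]]); s=d.copy()
    for _ in range(20): s=d/(1+c["k1"]*(s@s))
    A=V[:3,:3]; return -A.T@V[:3,3], A.T@np.array([s[0],s[1],1])
def onz(name,px,z,info=None):
    o,d=ray(name,px,info); return o+d*(z-o[2])/d[2]
def proj(name,P,info=None):
    c=info or env.camera_info(name); K=c["intrinsics"]; V=c["view"]
    p=V[:3,:3]@np.asarray(P,float)+V[:3,3]; s=p[:2]/p[2]; s=s*(1+c["k1"]*(s@s))
    return K[:2,:2]@s+K[:2,2]
def tri(*rays):
    A=np.zeros((3,3));b=np.zeros(3)
    for o,d in rays:
        d=d/np.linalg.norm(d);M=np.eye(3)-np.outer(d,d);A+=M;b+=M@o
    return np.linalg.solve(A,b)
def st():
    s=env.observe();m=rot(s["ee_rot"]).as_matrix()
    print("t",round(s["clock"],2),"pos",s["ee_pos"].round(1),"x",m[:,0].round(3),"z",m[:,2].round(3),"F",s["contact_force"].round(1),"w",round(s["width"],1))
    print("q",s["joint_pos"].round(3)); return s,m
E
python3 -c "
from h import *
st()"
```

```text
t 0.72 pos [267.7 591.9 532.7] x [-0.    -0.001 -1.   ] z [ 0.568  0.823 -0.001] F [-0.2  1.2 -0.2] w 85.4
q [ 0.972  0.183  1.096 -0.     1.864  0.005]
```

>>> arm_command(slide=[[-6,0,0],[-12,0,0],[-18,0,0],[-24,0,0],[-30,0,0]], roll=[0,0,0,0,0])

```text
clock: 1.35
ee_pos: [260.4, 574.0, 786.7]
ee_rot: [0.627, -0.328, 0.623, 0.332]
contact_force: [5.3, 1.4, 11.8]
width: 85.3
```

```bash
python3 -c "
from h import *
st()"
```

```text
t 1.35 pos [260.4 574.  786.7] x [ 0.002  0.008 -1.   ] z [0.564 0.826 0.008] F [ 5.3  1.4 11.8] w 85.3
q [ 0.964  0.538  0.126  0.004  2.469 -0.004]
```

>>> arm_command(slide=[[0,0,6],[0,0,12],[0,0,12]], roll=[0,0,0])

```text
clock: 1.72
ee_pos: [305.1, 626.2, 734.5]
ee_rot: [0.636, -0.322, 0.615, 0.338]
contact_force: [0.7, -0.0, -0.2]
width: 85.3
```

```bash
python3 -c "
from h import *
st()"
```

```text
t 1.73 pos [305.1 626.2 734.5] x [ 0.015  0.035 -0.999] z [0.564 0.825 0.037] F [ 0.7 -0.  -0.2] w 85.3
q [ 0.952  0.617  0.13   0.011  2.358 -0.011]
```

>>> arm_command(slide=[[3,0,-6],[6,0,-12],[10,0,-12],[10,0,-12]], roll=[0,0,0,0])

```text
clock: 2.22
ee_pos: [235.7, 527.4, 630.4]
ee_rot: [0.636, -0.322, 0.614, 0.339]
contact_force: [0.8, 0.3, 0.9]
width: 85.1
```

```bash
python3 -c "
from h import *
st()"
```

```text
t 2.23 pos [235.7 527.4 630.4] x [ 0.016  0.036 -0.999] z [0.563 0.825 0.039] F [0.8 0.3 0.9] w 85.1
q [ 0.951  0.039  1.075  0.008  1.988 -0.018]
```

Overreaching tilts the tool outward, and the command keeps that tilt. So I can build up the 30° tilt in small steps. Next I'll measure the cell and get a coarse console fix.

Run:
```python
from h import *
t=cv2.imread("pics/top0.png"); hsv=cv2.cvtColor(t,cv2.COLOR_BGR2HSV)
def blob(lo,hi,box):
    m=cv2.inRange(hsv,lo,hi); k=np.zeros_like(m); x0,y0,x1,y1=box; k[y0:y1,x0:x1]=m[y0:y1,x0:x1]
    c=max(cv2.findContours(k,0,2)[0],key=cv2.contourArea); return c,np.argwhere(k)[:,::-1]
c,p=blob((40,80,40),(85,255,255),(310,165,375,200)); c2,p2=blob((5,120,80),(22,255,255),(310,165,375,200))
allp=np.vstack([p,p2]).astype(np.float32); r=cv2.minAreaRect(allp); print("rect",r,"orange",p2.mean(0),"green",p.mean(0))
b=cv2.boxPoints(r); print(np.array([onz("top",q,34) for q in b]).round(1))
print("cell c",onz("top",r[0],40).round(1)," cen z34",onz("top",r[0],34).round(1),"orange",onz("top",p2.mean(0),40).round(1),"green",onz("top",p.mean(0),40).round(1))
f=lambda cx,cy:(145+cx/5-.4,145+cy/5-.4)
for n,q,z in [("nearL",(100,495),60),("nearR",(432,507),60),("coverLL",(125,455),90),("brass",(118,178),140),("plate",(328,182),140),("barL",(12,112),272),("barR",(393,120),272)]: print(n,onz("top",f(*q),z).round(0))
s,m=st(); w=env.camera_info("wrist"); V=w["view"]; print("cam fwd",V[2,:3].round(3),"pos",(-V[:3,:3].T@V[:3,3]).round(1),"right",V[0,:3].round(3),"K",w["intrinsics"][0])
print("cam in tool",(m.T@(-V[:3,:3].T@V[:3,3]-s["ee_pos"])).round(1),(m.T@V[:3,:3].T).round(3))
```

```text
rect ((339.23492431640625, 182.18479919433594), (40.25605392456055, 10.195857048034668), 10.12467098236084) orange [324.61038961 179.62337662] green [342.88461538 182.64102564]
[[ 604.1 -202.8   34. ]
 [ 634.9 -208.5   34. ]
 [ 613.5 -327.7   34. ]
 [ 583.  -321.8   34. ]]
cell c [ 608.1 -264.1   40. ]  cen z34 [ 608.8 -265.3   34. ] orange [ 615.7 -220.4   40. ] green [ 606.7 -275.1   40. ]
nearL [422. 254.  60.]
nearR [416.  59.  60.]
coverLL [446. 233.  90.]
brass [599. 229. 140.]
plate [598. 112. 140.]
barL [615. 249. 272.]
barR [611.  62. 272.]
t 2.23 pos [235.7 527.4 630.4] x [ 0.016  0.036 -0.999] z [0.563 0.825 0.039] F [0.8 0.3 0.9] w 85.1
q [ 0.951  0.039  1.075  0.008  1.988 -0.018]
cam fwd [ 0.243 -0.12  -0.963] pos [176.1 560.4 772.5] right [0.563 0.826 0.04 ] K [332.86652055   0.         254.79992673]
cam in tool [-141.8   68.9   -0.8] [[-0.    -0.275  0.961]
 [ 0.001 -0.961 -0.275]
 [ 1.     0.     0.   ]]
```

```bash
cat >> h.py <<'E'
def go(T,zdir=None,up=None):
    "print slide (cm) and roll (deg) from the present pose to TCP T with tool z nearest zdir"
    s,m=st(); d=m.T@(np.asarray(T,float)-s["ee_pos"]); r=0
    if zdir is not None:
        v=m.T@np.asarray(zdir,float); r=np.degrees(np.arctan2(-v[1],v[2]))
    print("-> slide cm",(d/10).round(2),"roll",round(r,1),"dist",np.linalg.norm(d).round(1))
E
python3 -c "
from h import *
go([610.5,-253,400],[.984,-.177,0])"
```

```text
t 2.23 pos [235.7 527.4 630.4] x [ 0.016  0.036 -0.999] z [0.563 0.825 0.039] F [0.8 0.3 0.9] w 85.1
q [ 0.951  0.039  1.075  0.008  1.988 -0.018]
-> slide cm [ 20.8  -75.09 -44.2 ] roll 65.9 dist 895.8
```

>>> arm_command(slide=[[1.4,-5.0,-2.95],[2.8,-10.0,-5.9],[4.1,-15.0,-8.85],[5.5,-20.0,-11.8],[6.9,-25.0,-14.7]], roll=[0,0,0,0,0])

```text
clock: 2.85
ee_pos: [362.4, 268.2, 557.4]
ee_rot: [0.639, -0.321, 0.612, 0.339]
contact_force: [1.2, 0.5, -0.8]
width: 85.2
```

>>> arm_command(slide=[[1.4,-5.0,-2.95],[2.8,-10.0,-5.9],[4.1,-15.0,-8.85],[5.5,-20.0,-11.8],[6.9,-25.0,-14.7]], roll=[0,0,0,0,0])

```text
clock: 3.48
ee_pos: [487.7, 8.7, 480.6]
ee_rot: [0.638, -0.321, 0.612, 0.339]
contact_force: [0.6, 1.5, 1.1]
width: 85.2
```

>>> arm_command(slide=[[1.4,-5.0,-2.95],[2.8,-10.0,-5.9],[4.1,-15.0,-8.85],[5.5,-20.0,-11.8],[6.9,-25.0,-14.7]], roll=[10,20,30,40,50])

```text
clock: 4.1
ee_pos: [613.0, -250.9, 403.6]
ee_rot: [0.714, -0.02, 0.698, 0.046]
contact_force: [0.2, -0.1, 0.5]
width: 85.6
```

>>> arm_command(slide=[[2,0,0],[2,0,0]], roll=[8,16])

```text
clock: 4.35
ee_pos: [612.4, -248.8, 380.6]
ee_rot: [0.708, 0.081, 0.7, -0.051]
contact_force: [-1.1, 0.5, -0.9]
width: 85.8
```

```bash
python3 -c "
from h import *
go([610.5,-253,200],[.984,-.177,0])
c=env.camera_info('wrist'); cv2.imwrite('pics/w1.png',env.grab_frame('wrist')[:,:,::-1]); np.save('w1.npy',c,allow_pickle=True)
"
```

```text
t 4.35 pos [ 612.4 -248.8  380.6] x [ 0.016  0.041 -0.999] z [ 0.983 -0.185  0.008] F [-1.1  0.5 -0.9] w 85.8
q [-0.574  0.195  1.349  0.043  1.607 -0.387]
-> slide cm [18.02 -1.23 -0.26] roll -0.5 dist 180.6
```

View pics/w1.png

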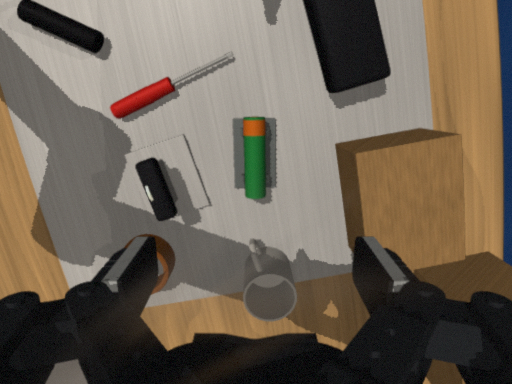

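Wrist view: the cell is centred near (255,157), orange end up at (255,127), aligned with the image vertical. The fingers are at the bottom. I'll refine the cell position from this image.

Run:
```python
from h import *
t=cv2.imread("pics/w1.png"); c=np.load("w1.npy",allow_pickle=True).item(); h=cv2.cvtColor(t,cv2.COLOR_BGR2HSV)
m=cv2.inRange(h,(40,80,40),(85,255,255))|cv2.inRange(h,(5,150,100),(20,255,255)); k=np.zeros_like(m); k[105:210,230:285]=m[105:210,230:285]
p=np.argwhere(k)[:,::-1].astype(np.float32); r=cv2.minAreaRect(p); b=cv2.boxPoints(r); print(r)
w=np.array([onz("wrist",q,40,c) for q in b]); print(w.round(1), w.mean(0).round(1))
```

```text
((254.48695373535156, 157.45269775390625), (81.28648376464844, 21.8033447265625), 88.63607025146484)
[[ 606.6 -203.4   40. ]
 [ 637.5 -208.5   40. ]
 [ 618.8 -328.2   40. ]
 [ 586.2 -322.8   40. ]] [ 612.3 -265.7   40. ]
```

```bash
python3 -c "
from h import *
go([612.7,-253.7,20],[.987,-.16,0])"
```

```text
t 4.4 pos [ 612.6 -248.6  382.1] x [ 0.018  0.04  -0.999] z [ 0.982 -0.187  0.01 ] F [0.6 0.2 0.5] w 85.1
q [-0.574  0.193  1.348  0.043  1.607 -0.384]
-> slide cm [36.16 -2.04 -0.27] roll -1.6 dist 362.2
```

>>> arm_command(slide=[[6,-2.0,-0.3],[12,-2.0,-0.3],[18,-2.0,-0.3],[24,-2.0,-0.3],[29,-2.0,-0.3]], roll=[-1.6,-1.6,-1.6,-1.6,-1.6])

```text
clock: 5.03
ee_pos: [611.8, -255.8, 90.9]
ee_rot: [0.711, 0.067, 0.699, -0.039]
contact_force: [1.0, -0.6, 0.1]
width: 85.6
```

>>> arm_command(slide=[[3,0,0],[5.5,0,0],[7.1,0,0],[7.1,0,0]], roll=[0,0,0,0])

```text
clock: 5.52
ee_pos: [612.7, -252.9, 20.4]
ee_rot: [0.71, 0.068, 0.7, -0.039]
contact_force: [-0.0, -0.3, 1.0]
width: 85.6
```

```bash
python3 -c "
from h import *
go([612.7,-253.7,20],[.987,-.16,0])"
```

```text
t 5.53 pos [ 612.7 -252.9   20.4] x [ 0.018  0.04  -0.999] z [ 0.988 -0.151  0.012] F [-0.  -0.3  1. ] w 85.6
q [-0.579  0.523  1.617  0.051  1.008 -0.455]
-> slide cm [ 0.04 -0.08  0.01] roll 0.5 dist 0.9
```

>>> arm_command(slide=[[0,-2.2,0],[0,-2.2,0]], roll=[0.5,0.5])

```text
clock: 5.78
ee_pos: [610.2, -277.7, 21.7]
ee_rot: [0.711, 0.071, 0.698, -0.044]
contact_force: [0.4, -0.0, -0.3]
width: 85.4
```

>>> arm_command(slide=[[0,0,0],[0,0,0],[0,0,0],[0,0,0],[0,0,0]], roll=[0,0,0,0,0], gripper=255, newtons=25)

```text
clock: 6.4
ee_pos: [610.1, -274.9, 20.2]
ee_rot: [0.711, 0.071, 0.699, -0.043]
contact_force: [4.0, -0.2, 0.1]
width: 31.3
```

>>> arm_command(slide=[[0,0,0],[0,0,0],[0,0,0]], roll=[0,0,0])

```text
clock: 6.78
ee_pos: [610.1, -274.9, 20.2]
ee_rot: [0.711, 0.071, 0.699, -0.043]
contact_force: [5.8, 1.3, 0.7]
width: 30.9
```

>>> arm_command(slide=[[-2,0,0],[-8,0,0],[-14,0,0],[-20,0,0],[-25,0,0]], roll=[0,0,0,0,0])

```text
clock: 7.4
ee_pos: [603.7, -284.9, 272.4]
ee_rot: [0.71, 0.071, 0.7, -0.043]
contact_force: [0.3, -0.6, -2.0]
width: 31.0
```

```bash
python3 -c "
from h import *
go([880,-50,275],[.9995,-.025,0])"
```

```text
t 7.4 pos [ 603.7 -284.9  272.4] x [ 0.017  0.039 -0.999] z [ 0.987 -0.161  0.011] F [ 0.3 -0.6 -2. ] w 31.0
q [-0.627  0.256  1.469  0.042  1.424 -0.471]
-> slide cm [ 1.13 27.61 23.49] roll -7.8 dist 362.7
```

>>> arm_command(slide=[[0.2,4.6,3.9],[0.4,9.2,7.8],[0.6,13.8,11.7],[0.8,18.4,15.6],[1.1,23,19.5]], roll=[0,0,-4,-7.8,-7.8])

```text
clock: 8.02
ee_pos: [834.4, -88.1, 270.3]
ee_rot: [0.712, 0.023, 0.702, 0.005]
contact_force: [1.3, -0.4, -1.9]
width: 30.6
```

>>> arm_command(slide=[[0,2,4.5],[0,4,9],[0,4,14],[0,4,19],[0,4,19]], roll=[0,0,0,0,0])

```text
clock: 8.65
ee_pos: [971.8, -50.7, 253.3]
ee_rot: [0.721, 0.023, 0.693, 0.005]
contact_force: [-0.1, -0.7, -3.6]
width: 31.1
```

```bash
python3 -c "
from h import *
go([880,-50,275],[.9995,-.025,0])"
```

```text
t 8.65 pos [971.8 -50.7 253.3] x [ 0.04   0.039 -0.998] z [ 0.999 -0.027  0.039] F [-0.1 -0.7 -3.6] w 31.1
q [-0.18   1.187  0.133  0.047  1.788 -0.143]
-> slide cm [-2.53 -0.08 -9.08] roll -0.0 dist 94.3
```

>>> arm_command(slide=[[0,0,6]], roll=[0])

```text
clock: 8.78
ee_pos: [984.1, -50.0, 256.6]
ee_rot: [0.738, 0.022, 0.675, 0.003]
contact_force: [0.4, 0.4, -1.3]
width: 30.9
```

>>> arm_command(slide=[[0,0,6]], roll=[0])

```text
clock: 8.9
ee_pos: [994.5, -48.7, 251.0]
ee_rot: [0.749, 0.022, 0.662, 0.002]
contact_force: [-0.1, -0.6, -1.7]
width: 31.1
```

>>> arm_command(slide=[[0,0,50],[0,0,50],[0,0,50]], roll=[0,0,0])

```text
clock: 9.28
ee_pos: [1008.3, -44.7, 234.9]
ee_rot: [0.762, 0.022, 0.648, 0.002]
contact_force: [0.4, 0.1, -2.8]
width: 31.2
```

```bash
python3 -c "
from h import *
st()"
```

```text
t 9.28 pos [1008.3  -44.7  234.9] x [ 0.161  0.031 -0.986] z [ 0.987 -0.031  0.16 ] F [ 0.4  0.1 -2.8] w 31.2
q [-0.171  1.213  0.127  0.059  1.646 -0.134]
```

>>> arm_command(slide=[[0.8,-0.5,6]], roll=[0])

```text
clock: 9.4
ee_pos: [1019.2, -47.8, 226.3]
ee_rot: [0.773, 0.021, 0.634, 0.002]
contact_force: [-0.7, 0.8, -2.5]
width: 31.0
```

>>> arm_command(slide=[[0.8,-0.5,6]], roll=[0])

```text
clock: 9.52
ee_pos: [1028.9, -51.8, 218.0]
ee_rot: [0.783, 0.021, 0.622, 0.001]
contact_force: [0.7, 0.3, -2.2]
width: 31.1
```

>>> arm_command(slide=[[1,-0.5,6]], roll=[0])

```text
clock: 9.65
ee_pos: [1038.7, -55.4, 212.2]
ee_rot: [0.794, 0.021, 0.608, -0.0]
contact_force: [0.7, 0.3, -1.9]
width: 31.2
```

>>> arm_command(slide=[[1,-0.5,6]], roll=[0])

```text
clock: 9.78
ee_pos: [1047.9, -58.8, 208.3]
ee_rot: [0.804, 0.021, 0.595, -0.001]
contact_force: [0.1, -0.2, -2.5]
width: 31.0
```

```bash
python3 -c "
from h import *
st()"
```

```text
t 9.78 pos [1047.9  -58.8  208.3] x [ 0.293  0.023 -0.956] z [ 0.956 -0.034  0.292] F [ 0.1 -0.2 -2.5] w 31.0
q [-0.182  1.249  0.128  0.076  1.477 -0.147]
```

>>> arm_command(slide=[[0.5,-0.5,6]], roll=[0])

```text
clock: 9.9
ee_pos: [1055.6, -62.1, 210.7]
ee_rot: [0.813, 0.02, 0.581, -0.002]
contact_force: [-0.6, -0.2, -2.9]
width: 31.0
```

>>> arm_command(slide=[[0.5,-0.5,6]], roll=[0])

```text
clock: 10.02
ee_pos: [1063.5, -65.5, 217.6]
ee_rot: [0.824, 0.02, 0.567, -0.003]
contact_force: [0.4, -0.1, -2.1]
width: 30.8
```

>>> arm_command(slide=[[0.5,-0.5,6]], roll=[0])

```text
clock: 10.15
ee_pos: [1070.6, -68.8, 225.3]
ee_rot: [0.833, 0.019, 0.552, -0.004]
contact_force: [0.2, -0.1, -3.8]
width: 30.7
```

>>> arm_command(slide=[[0.5,-0.5,6]], roll=[0])

```text
clock: 10.28
ee_pos: [1077.1, -72.0, 233.8]
ee_rot: [0.842, 0.019, 0.538, -0.004]
contact_force: [-1.2, -0.1, -2.0]
width: 30.7
```

>>> arm_command(slide=[[0.5,-0.5,6]], roll=[0])

```text
clock: 10.4
ee_pos: [1083.0, -75.0, 243.9]
ee_rot: [0.851, 0.019, 0.525, -0.005]
contact_force: [-0.5, 0.3, -3.5]
width: 31.1
```

```bash
python3 -c "
from h import *
st()"
```

```text
t 10.4 pos [1083.   -75.   243.9] x [ 0.45   0.01  -0.893] z [ 0.893 -0.037  0.449] F [-0.5  0.3 -3.5] w 31.1
q [-0.196  1.229  0.127  0.101  1.33  -0.163]
```

>>> arm_command(slide=[[0.5,-2,5.9]], roll=[0])

```text
clock: 10.52
ee_pos: [1087.5, -90.9, 254.9]
ee_rot: [0.86, 0.017, 0.511, -0.006]
contact_force: [-0.4, -0.2, -2.2]
width: 31.3
```

>>> arm_command(slide=[[0.5,-2,4.5]], roll=[0])

```text
clock: 10.65
ee_pos: [1089.9, -111.0, 263.6]
ee_rot: [0.866, 0.017, 0.5, -0.008]
contact_force: [-0.1, 0.6, -2.4]
width: 31.1
```

```bash
python3 -c "
from h import *
go([600,70,380],[.866,-.022,.5])"
```

```text
t 10.65 pos [1089.9 -111.   263.6] x [ 0.5    0.003 -0.866] z [ 0.865 -0.038  0.5  ] F [-0.1  0.6 -2.4] w 31.1
q [-0.232  1.216  0.127  0.124  1.289 -0.199]
-> slide cm [-34.53  16.82 -37.26] roll -0.9 dist 535.1
```

```bash
python3 -c "
from h import *
go([538,77,421],[.866,-.022,.5])"
```

```text
t 10.65 pos [1089.9 -111.   263.6] x [ 0.5    0.003 -0.866] z [ 0.865 -0.038  0.5  ] F [-0.1  0.6 -2.4] w 31.1
q [-0.232  1.216  0.127  0.124  1.289 -0.199]
-> slide cm [-41.18  17.41 -40.6 ] roll -0.9 dist 603.9
```

>>> arm_command(slide=[[-4.1,1.7,-4.1],[-8.2,3.5,-8.1],[-12.4,5.2,-12.2],[-16.5,7,-16.2],[-20.6,8.7,-20.3]], roll=[0,0,0,0,-0.9])

```text
clock: 11.28
ee_pos: [842.8, -27.0, 334.5]
ee_rot: [0.866, 0.011, 0.5, -0.004]
contact_force: [0.8, 0.2, -1.5]
width: 31.2
```

>>> arm_command(slide=[[-4.1,1.7,-4.1],[-8.2,3.5,-8.1],[-12.4,5.2,-12.2],[-16.5,7,-16.2],[-20.6,8.7,-20.3]], roll=[0,0,0,0,0])

```text
clock: 11.9
ee_pos: [566.0, 64.0, 413.4]
ee_rot: [0.866, 0.011, 0.5, -0.004]
contact_force: [-0.3, 0.7, -1.7]
width: 31.0
```

>>> arm_command(slide=[[0,0,0]], roll=[0])

```text
clock: 12.02
ee_pos: [565.8, 64.9, 416.3]
ee_rot: [0.868, 0.01, 0.497, -0.004]
contact_force: [0.5, -0.3, -2.8]
width: 31.0
```

```bash
python3 -c "
from h import *
st()
c=env.camera_info('wrist'); cv2.imwrite('pics/w2.png',env.grab_frame('wrist')[:,:,::-1]); np.save('w2.npy',c,allow_pickle=True)
"
```

```text
t 12.03 pos [565.8  64.9 416.3] x [ 0.505  0.004 -0.863] z [ 0.863 -0.021  0.505] F [ 0.5 -0.3 -2.8] w 31.0
q [-0.113 -0.351  1.862  0.068  1.105 -0.107]
```

View pics/w2.png

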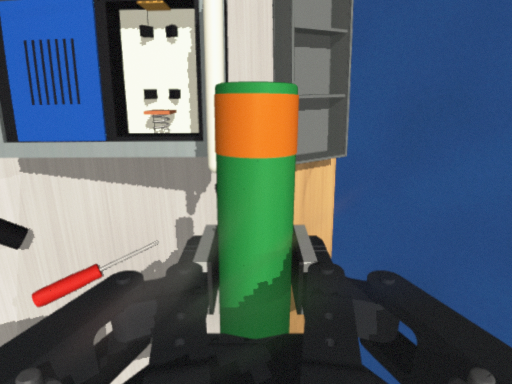

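Wrist view: the bay is at upper left, with the copper plate edge near (159,112), brass at (154,4), and supports at (147,31), (172,31), (151,94) and (175,94). The cell is held centrally. I'll zoom in for precise points.

Run:
```python
import cv2,numpy as np
a=cv2.imread("pics/w2.png")[0:145,100:210]; t=cv2.imread("pics/top0.png")[168:198,160:228]
a=cv2.resize(a,None,fx=4,fy=4,interpolation=cv2.INTER_CUBIC); t=cv2.resize(t,None,fx=5,fy=5,interpolation=cv2.INTER_CUBIC)
o=np.zeros((580,790,3),np.uint8); o[:,:440]=a; o[:t.shape[0],445:445+t.shape[1]]=t
cv2.imwrite("pics/z2.png",o)
```

```text
(no output)
```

View pics/z2.png

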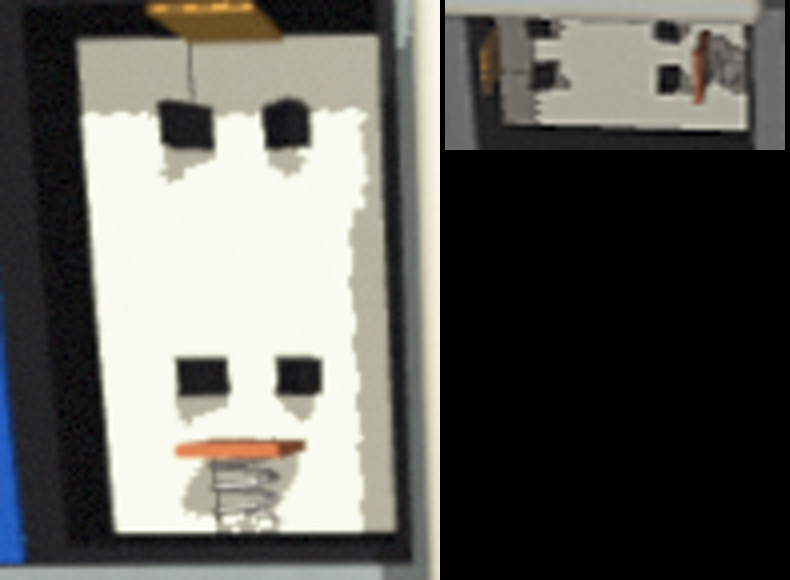

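Zoom: the plate's top edge is centred at px (156.4,112.2). The brass face runs from top centre (149,1) to bottom centre (159.5,9.5). The support pairs are centred at (162.5,94) and (158.8,31). Next, fit seat position and yaw to these points in both views.

```bash
cat >> h.py <<'E'
def deckR(yaw): return (R.from_euler('z',yaw)*R.from_euler('y',-np.pi/6)).as_matrix()
E
python3 - <<'E'
from h import *
from scipy.optimize import least_squares
c=np.load("w2.npy",allow_pickle=True).item()
z=lambda u,v:(100+u/4-.4,v/4-.4); t=lambda u,v:(160+(u-445)/5-.4,168+v/5-.4)
W=[((0,-56,18),z(227,449)),((0,60,18),z(197,5)),((0,60,-18),z(239,39)),((0,-36,-10),z(251,377)),((0,36,-10),z(236,126))]
T=[((0,60,0),t(488,60)),((0,-56,0),t(702,67)),((-14,36,-8),t(544,76)),((-14,-36,-8),t(670,80))]
tc=env.camera_info("top")
def f(p,pr=False):
    M=deckR(p[3]);r=[]
    for L,n,i in((W,"wrist",c),(T,"top",tc)):
        for P,q in L: r.append((proj(n,M@np.array(P)+p[:3],i)-q)*(1 if n=="wrist" else 1.5))
    return np.array(r).ravel()
s=least_squares(f,[600,167,134,-.025],loss="soft_l1"); print(s.x.round(3)); print(f(s.x).reshape(-1,2).round(1))
E
```

```text
[ 6.01071e+02  1.66638e+02  1.40904e+02 -2.30000e-02]
[[ 0.   0.7]
 [ 0.7  0.4]
 [-0.6  0.1]
 [-0.6  0.4]
 [-0.6 -1. ]
 [ 1.1 -0.8]
 [-0.6 -1.2]
 [-1.4  0.1]
 [-0.9 -0.1]]
```

```bash
cat >> h.py <<'E'
SEAT=np.array([601.,166.6,141.]); D=deckR(-.023)
def gd(X,Y,Z):
    s=env.observe(); print("deck now",(D.T@(s["ee_pos"]-SEAT)).round(1),"F deck",(D.T@s["contact_force"]).round(1))
    go(SEAT+D@np.array([X,Y,Z]),D[:,0])
E
python3 -c "
from h import *
gd(0,8.5,150)"
```

```text
deck now [ 109.4 -103.1  252.9] F deck [-0.5  0.8 -2.7]
t 12.07 pos [567.   64.2 414.7] x [ 0.503  0.003 -0.864] z [ 0.864 -0.022  0.503] F [ 0.9  0.8 -2.6] w 31.3
q [-0.113 -0.346  1.861  0.068  1.104 -0.107]
-> slide cm [ 10.42  10.99 -11.  ] roll -0.1 dist 187.1
```

>>> arm_command(slide=[[0,3,-5],[0,7,-10],[0,11,-11],[5,11,-11],[10.4,11,-11]], roll=[0,0,0,0,0])

```text
clock: 12.7
ee_pos: [527.7, 177.7, 268.2]
ee_rot: [0.866, 0.011, 0.5, -0.003]
contact_force: [0.4, -0.2, -2.8]
width: 31.2
```

>>> arm_command(slide=[[3,0,0],[6,0,0],[9,0,0],[9,0,0]], roll=[0,0,0,0])

```text
clock: 13.2
ee_pos: [570.4, 176.5, 186.6]
ee_rot: [0.864, 0.011, 0.504, -0.005]
contact_force: [0.1, 1.0, -3.3]
width: 31.2
```

```bash
python3 -c "
from h import *
gd(0,8.5,31)
c=env.camera_info('wrist'); cv2.imwrite('pics/w3.png',env.grab_frame('wrist')[:,:,::-1]); np.save('w3.npy',c,allow_pickle=True)"
```

```text
deck now [-3.9  9.2 54.9] F deck [-1.6  1.  -2.9]
t 13.2 pos [570.4 176.5 186.6] x [ 0.492  0.003 -0.87 ] z [ 0.87  -0.023  0.492] F [ 0.1  1.  -3.3] w 31.2
q [ 0.139 -0.076  2.05  -0.107  0.659  0.229]
-> slide cm [ 2.39 -0.1   0.41] roll -0.2 dist 24.3
```

View pics/w3.png

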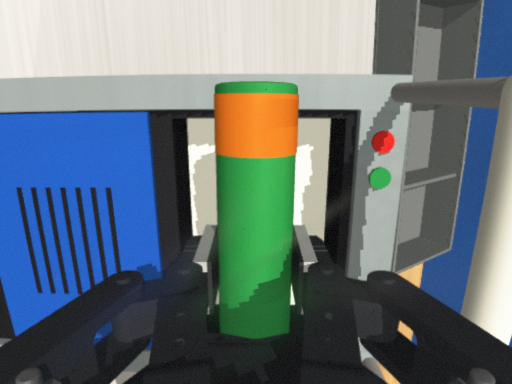

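Wrist view: the cell is centred over the bay (columns 190–330), with the plus end over the side rail (rows 75–110). The light bar clears on the right. I'll lower until the plus end meets the rail and pivots.

>>> arm_command(slide=[[1,-0.1,0.4],[2,-0.1,0.4],[2.4,-0.1,0.4],[2.8,-0.1,0.4]], roll=[0,0,0,0])

```text
clock: 13.75
ee_pos: [588.4, 176.8, 168.1]
ee_rot: [0.865, 0.011, 0.501, -0.004]
contact_force: [0.8, 0.2, -2.1]
width: 30.8
```

```bash
python3 -c "
from h import *
gd(0,8.5,7)"
```

```text
deck now [ 2.4  9.9 29.9] F deck [-0.4  0.2 -2.2]
t 13.75 pos [588.4 176.8 168.1] x [ 0.498  0.004 -0.867] z [ 0.867 -0.022  0.498] F [ 0.8  0.2 -2.1] w 30.8
q [ 0.134 -0.009  2.025 -0.109  0.61   0.227]
-> slide cm [ 2.29 -0.18 -0.23] roll -0.1 dist 23.0
```

>>> arm_command(slide=[[0.3,-0.1,-0.2],[0.6,-0.1,-0.2]], roll=[0,0])

```text
clock: 14.0
ee_pos: [589.3, 175.8, 161.7]
ee_rot: [0.865, 0.011, 0.501, -0.004]
contact_force: [-0.0, -1.7, -3.4]
width: 30.9
```

>>> arm_command(slide=[[0.3,0,0],[0.6,0,0]], roll=[0,0])

```text
clock: 14.25
ee_pos: [593.0, 175.7, 157.3]
ee_rot: [0.866, 0.01, 0.501, -0.004]
contact_force: [-2.8, -4.5, 1.2]
width: 31.0
```

```bash
python3 -c "
from h import *
gd(0,8.5,7)"
```

```text
deck now [ 1.   8.9 18.2] F deck [-1.8 -4.6  2.4]
t 14.25 pos [593.  175.7 157.3] x [ 0.499  0.004 -0.867] z [ 0.866 -0.022  0.499] F [-2.8 -4.5  1.2] w 31.0
q [ 0.13   0.017  2.022 -0.11   0.586  0.227]
-> slide cm [ 1.12 -0.05 -0.1 ] roll -0.1 dist 11.3
```

>>> arm_command(slide=[[0.4,0,0],[0.7,0,0]], roll=[0,0])

```text
clock: 14.5
ee_pos: [596.5, 175.7, 151.0]
ee_rot: [0.866, 0.011, 0.501, -0.004]
contact_force: [-2.1, -3.4, 2.6]
width: 31.1
```

```bash
python3 -c "
from h import *
gd(0,8.5,7)
c=env.camera_info('wrist'); cv2.imwrite('pics/w4.png',env.grab_frame('wrist')[:,:,::-1]); np.save('w4.npy',c,allow_pickle=True)"
```

```text
deck now [ 0.9  9.  11. ] F deck [-0.5 -3.4  3.3]
t 14.5 pos [596.5 175.7 151. ] x [ 0.499  0.004 -0.867] z [ 0.866 -0.022  0.499] F [-2.1 -3.4  2.6] w 31.1
q [ 0.129  0.035  2.017 -0.111  0.574  0.228]
-> slide cm [ 0.4  -0.06 -0.09] roll -0.1 dist 4.1
```

View pics/w4.png

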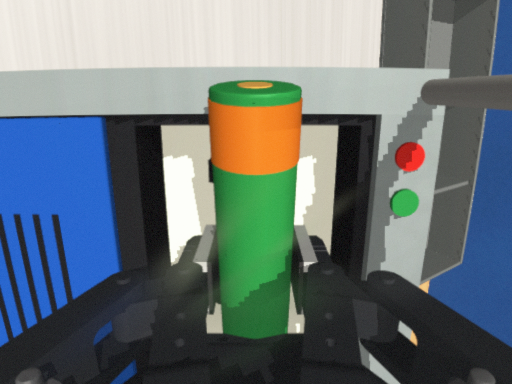

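Wrist view: the cell is pivoting. The plus face is now visible at (255,85), resting on the rail. Continue.

>>> arm_command(slide=[[0.4,0,0],[0.8,0,0],[1.3,0,0]], roll=[0,0,0])

```text
clock: 14.92
ee_pos: [602.6, 176.0, 139.4]
ee_rot: [0.865, 0.011, 0.501, -0.004]
contact_force: [-18.2, -5.0, 17.3]
width: 30.8
```

Run:
```python
from h import *
gd(0,-14,-2)
def end(fn,im=None):
    t=cv2.imread(fn); h=cv2.cvtColor(t,cv2.COLOR_BGR2HSV)
    o=cv2.inRange(h,(5,150,120),(18,255,255)); o[:, :190]=0;o[:,320:]=0
    g=cv2.inRange(h,(40,80,40),(85,255,255)); g[:, :190]=0; g[:,320:]=0
    ys=np.where(o.sum(1)>255*40)[0]; yg=np.where(g.sum(1)>255*5)[0]
    print(fn,"top green",yg.min(),"orange rows",ys.min(),ys.max(), "width",(o[ys.max()-3]>0).sum())
f="pics/w5.png"; cv2.imwrite(f,env.grab_frame('wrist')[:,:,::-1])
for n in ("pics/w3.png","pics/w4.png",f): end(n)
```

```text
deck now [ 0.4  9.4 -2.1] F deck [-7.  -5.4 24. ]
t 14.93 pos [602.6 176.  139.4] x [ 0.498  0.004 -0.867] z [ 0.867 -0.022  0.498] F [-18.2  -5.   17.3] w 30.8
q [ 0.128  0.067  2.007 -0.113  0.551  0.23 ]
-> slide cm [-0.05 -2.34 -0.04] roll -0.1 dist 23.4
pics/w3.png top green 82 orange rows 94 156 width 78
pics/w4.png top green 80 orange rows 106 172 width 65
pics/w5.png top green 82 orange rows 131 196 width 58
```

Run:
```python
from h import *
from scipy.optimize import brentq
def row(th,s,piv=(-14,0)):
    a=np.array([-np.sin(th),np.cos(th)]); p=np.array([-np.cos(th),-np.sin(th)])
    P=np.array(piv)+s*a+16*p-np.array([-141.8,68.9]); return 332.87*(P@[-.275,-.961])/(P@[.961,-.275])+190
K=env.camera_info("wrist")["intrinsics"]; print(K[1,2])
t0=-np.radians(2.4)
for s0 in (69.5,): print("pred plus-rim row w3",row(t0,69.5),"orange/green edge 82,94,156")
sb=brentq(lambda s:row(t0,s)-156+ (190-K[1,2])*0,10,70); sa=brentq(lambda s:row(t0,s)-94,10,90)
print("s band",sa,sb)
for r,r2 in((106,172),(131,196)): print([np.degrees(brentq(lambda t:row(t,s)-q,-.3,.8)).round(1) for s,q in((sb,r2),(sa,r))])
```

```text
182.9909169644489
pred plus-rim row w3 90.93907315259746 orange/green edge 82,94,156
s band 68.52747300982419 47.92173812600514
[np.float64(8.7), np.float64(7.9)]
[np.float64(20.2), np.float64(19.1)]
```

Tilt is about 19.5°. The firm contact shows the blunt end has met the V support, so the seat is about 5.5 mm lower along n than I estimated. Lift 3 mm, then push −y against the spring plate.

```bash
sed -i 's/^SEAT=.*/SEAT=np.array([601.,166.6,141.])+5.5*np.array([.5,0,-.866])/' h.py
```

>>> arm_command(slide=[[-0.3,0,0],[-0.3,-0.6,0],[-0.3,-1.2,0]], roll=[0,0,0])

```text
clock: 15.35
ee_pos: [600.3, 163.8, 141.2]
ee_rot: [0.865, 0.011, 0.501, -0.003]
contact_force: [-0.3, 1.1, -2.7]
width: 30.7
```

```bash
python3 -c "
from h import *
gd(0,-15,3)"
```

```text
Traceback (most recent call last):
  File "h.py", line 34, in gd
    s=env.observe(); print("deck now",(D.T@(s["ee_pos"]-SEAT)).round(1),"F deck",(D.T@s["contact_force"]).round(1))
                                       ^
NameError: name 'D' is not defined
```

```bash
sed -i 's/^\(SEAT=.*\)/\1; D=deckR(-.023)/' h.py; python3 -c "
from h import *
gd(0,-15,3)"
```

```text
deck now [-0.4 -2.9  6. ] F deck [-1.7  1.1 -2.2]
t 15.35 pos [600.3 163.8 141.2] x [ 0.497  0.005 -0.868] z [ 0.867 -0.022  0.497] F [-0.3  1.1 -2.7] w 30.7
q [ 0.104  0.05   2.021 -0.09   0.554  0.188]
-> slide cm [ 0.28 -1.22  0.05] roll -0.1 dist 12.5
```

>>> arm_command(slide=[[0,-0.4,0],[0,-0.8,0],[0,-1.2,0]], roll=[0,0,0])

```text
clock: 15.72
ee_pos: [600.1, 152.2, 141.3]
ee_rot: [0.865, 0.011, 0.501, -0.003]
contact_force: [-0.7, 5.5, -3.7]
width: 31.2
```

```bash
python3 -c "
from h import *
gd(0,-15,3)"
```

```text
deck now [ -0.3 -14.5   6.1] F deck [-2.6  5.5 -2.8]
t 15.72 pos [600.1 152.2 141.3] x [ 0.497  0.005 -0.868] z [ 0.867 -0.022  0.497] F [-0.7  5.5 -3.7] w 31.2
q [ 0.08   0.041  2.031 -0.066  0.551  0.148]
-> slide cm [ 0.3  -0.06  0.03] roll -0.1 dist 3.1
```

>>> arm_command(slide=[[0,-0.2,0],[0.4,-0.2,0],[0.7,-0.2,0]], roll=[0,0,0])

```text
clock: 16.1
ee_pos: [603.6, 150.7, 135.5]
ee_rot: [0.865, 0.011, 0.501, -0.003]
contact_force: [-3.7, 6.1, 0.1]
width: 30.9
```

>>> arm_command(slide=[[0.3,0,0],[0.5,0,0]], roll=[0,0])

```text
clock: 16.35
ee_pos: [606.3, 150.7, 131.3]
ee_rot: [0.865, 0.011, 0.501, -0.003]
contact_force: [-3.5, 5.9, -0.8]
width: 31.3
```

```bash
python3 -c "
from h import *
gd(0,-15,-9)"
```

```text
deck now [  0.1 -15.9  -5.7] F deck [-3.6  5.8  1.1]
t 16.35 pos [606.3 150.7 131.3] x [ 0.498  0.005 -0.867] z [ 0.867 -0.022  0.498] F [-3.5  5.9 -0.8] w 31.3
q [ 0.076  0.07   2.022 -0.064  0.53   0.143]
-> slide cm [ 0.33  0.08 -0.01] roll -0.1 dist 3.4
```

>>> arm_command(slide=[[0.2,0,0],[0.4,0,0]], roll=[0,0])

```text
clock: 16.6
ee_pos: [608.6, 150.6, 128.2]
ee_rot: [0.866, 0.011, 0.501, -0.003]
contact_force: [-2.7, 6.1, -0.6]
width: 31.0
```

Run:
```python
from h import *
gd(0,-15,-12)
f="pics/w6.png"; cv2.imwrite(f,env.grab_frame('wrist')[:,:,::-1])
```

```text
deck now [  0.5 -15.9  -9.6] F deck [-2.8  6.   1. ]
t 16.6 pos [608.6 150.6 128.2] x [ 0.499  0.005 -0.867] z [ 0.867 -0.022  0.498] F [-2.7  6.1 -0.6] w 31.0
q [ 0.075  0.08   2.018 -0.065  0.523  0.143]
-> slide cm [ 0.24  0.08 -0.05] roll -0.1 dist 2.6
```

View pics/w6.png

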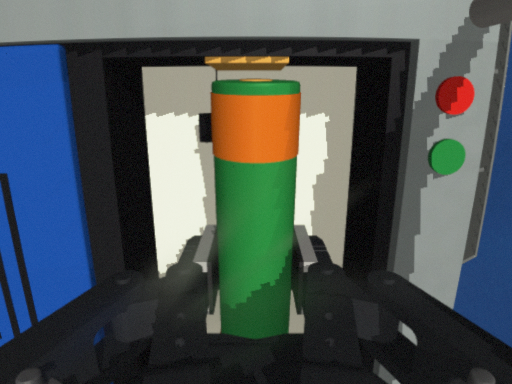

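Wrist view: the cell is in the bay and nearly level, its plus face just inside the brass contact (rows 57–66, columns 206–289). The cell sits about 2–3 mm up-slope of the brass centre, so I'll nudge it down-slope while lowering and let the spring push it home.

>>> arm_command(slide=[[0.1,0,-0.2],[0.3,0.3,-0.2],[0.4,0.6,-0.2]], roll=[0,0,0])

```text
clock: 17.02
ee_pos: [609.0, 155.5, 123.7]
ee_rot: [0.865, 0.01, 0.501, -0.004]
contact_force: [-8.8, -13.9, 9.9]
width: 31.6
```

Run:
```python
from h import *
gd(0,-10,-12)
```

```text
deck now [ -1.5 -11.  -13.6] F deck [ -2.4 -14.1  12.8]
t 17.02 pos [609.  155.5 123.7] x [ 0.498  0.003 -0.867] z [ 0.867 -0.021  0.498] F [ -8.8 -13.9   9.9] w 31.6
q [ 0.086  0.092  2.014 -0.081  0.517  0.167]
-> slide cm [-0.16  0.1   0.15] roll -0.1 dist 2.4
```

>>> arm_command(slide=[[0,0,0],[0,0,0],[0,0,0]], roll=[0,0,0], gripper=100)

```text
clock: 17.4
ee_pos: [609.1, 155.9, 123.5]
ee_rot: [0.866, 0.011, 0.501, -0.004]
contact_force: [-0.3, -0.0, -0.1]
width: 51.8
```

>>> arm_command(slide=[[-1,0,0.1],[-3,0,0.1],[-7,-3,0.1],[-12,-6,0.1],[-12,-6,0.1]], roll=[0,0,0,0,0])

```text
clock: 18.02
ee_pos: [550.3, 94.2, 233.3]
ee_rot: [0.868, 0.011, 0.496, -0.005]
contact_force: [0.7, -0.5, -0.1]
width: 51.8
```

Run:
```python
from h import *
gd(0,0,60)
c=env.camera_info('wrist'); im=env.grab_frame('wrist')[:,:,::-1]; np.save('w7.npy',c,allow_pickle=True)
cv2.imwrite("pics/w7.png",im)
```

```text
deck now [  3.7 -73.6 109.9] F deck [ 0.6 -0.5 -0.4]
t 18.02 pos [550.3  94.2 233.3] x [ 0.507  0.003 -0.862] z [ 0.862 -0.024  0.507] F [ 0.7 -0.5 -0.1] w 51.8
q [-0.046 -0.263  2.125  0.038  0.749 -0.044]
-> slide cm [ 5.1   7.28 -0.44] roll -0.2 dist 89.0
```

View pics/w7.png

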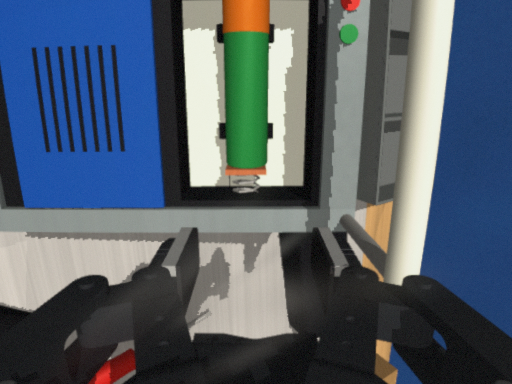

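Wrist view: the cell lies in the cradle, columns 225–270, centred between the supports at 219–272. The blunt end is on the copper plate at row 169, and the widths match a level cell. Next I'll close the fingers, press lightly on the plus end to be sure, and locate the cover.

Run:
```python
from h import *
c=np.load("w7.npy",allow_pickle=True).item()
def deckpt(px,z):
    o,d=ray("wrist",px,c); o=D.T@(o-SEAT); d=D.T@d; return (o+d*(z-o[2])/d[2]).round(1)
im=cv2.imread("pics/w7.png"); h=cv2.cvtColor(im,cv2.COLOR_BGR2HSV)
print("ribs",deckpt((79,98),26),"cover upper edge",deckpt((154,100),26),"lower",deckpt((162,208),26),"cell top line",deckpt((247,100),16),"blunt bottom",deckpt((246,168),0), "plate top",deckpt((246,171),18))
gd(0,40,35)
```

```text
ribs [-113.4   -8.5   26. ] cover upper edge [-62.5 -10.7  26. ] lower [-62.7 -86.5  26. ] cell top line [ -0.8 -11.4  16. ] blunt bottom [ -2.3 -63.1   0. ] plate top [ -1.9 -61.3  18. ]
deck now [  1.6 -73.  107.8] F deck [-0.3 -0.3 -0.4]
t 18.07 pos [549.6  94.9 230.4] x [ 0.503  0.004 -0.864] z [ 0.864 -0.023  0.503] F [-0.1 -0.3 -0.5] w 51.9
q [-0.044 -0.259  2.126  0.038  0.749 -0.043]
-> slide cm [ 7.45 11.18 -0.22] roll -0.2 dist 134.4
```

>>> arm_command(slide=[[0,4,-0.2],[1,8,-0.2],[3,11.2,-0.2],[6,11.2,-0.2],[7.4,11.2,-0.2]], roll=[0,0,0,0,0], gripper=255)

```text
clock: 18.7
ee_pos: [584.8, 208.5, 160.0]
ee_rot: [0.864, 0.01, 0.503, -0.003]
contact_force: [-0.8, -0.4, 0.6]
width: 0.0
```

>>> arm_command(slide=[[0.6,0,0],[1.2,0,0],[1.6,0,0]], roll=[0,0,0])

```text
clock: 19.08
ee_pos: [594.3, 207.7, 150.2]
ee_rot: [0.866, 0.011, 0.501, -0.004]
contact_force: [-0.5, -1.2, 0.3]
width: 0.2
```

Run:
```python
from h import *
gd(0,40,15)
```

```text
deck now [-2.  40.9 17.3] F deck [-0.2 -1.2  0.4]
t 19.07 pos [594.3 207.7 150.2] x [ 0.499  0.004 -0.867] z [ 0.866 -0.022  0.499] F [-0.5 -1.2  0.3] w 0.2
q [ 0.194  0.06   1.993 -0.169  0.581  0.332]
-> slide cm [ 0.22 -0.09  0.21] roll -0.1 dist 3.2
```

>>> arm_command(slide=[[0.2,0,0.1],[0.4,0,0.1],[0.4,0,0.1]], roll=[0,0,0])

```text
clock: 19.45
ee_pos: [596.8, 208.2, 148.7]
ee_rot: [0.866, 0.01, 0.501, -0.004]
contact_force: [-13.0, -1.3, 12.5]
width: 0.1
```

Run:
```python
from h import *
gd(-115,-11,40)
```

```text
deck now [-0.6 41.4 14.7] F deck [-4.9 -1.6 17.3]
t 19.45 pos [596.8 208.2 148.7] x [ 0.499  0.004 -0.867] z [ 0.867 -0.022  0.498] F [-13.   -1.3  12.5] w 0.1
q [ 0.194  0.068  1.987 -0.169  0.579  0.332]
-> slide cm [ -2.59  -5.23 -11.43] roll -0.1 dist 128.3
```

>>> arm_command(slide=[[-2,0,0],[-5,-1,-2],[-5,-3,-6],[-5,-5.2,-10],[-4,-5.2,-12.4]], roll=[0,0,0,0,0])

```text
clock: 20.08
ee_pos: [467.0, 157.6, 118.3]
ee_rot: [0.866, 0.011, 0.501, -0.004]
contact_force: [-0.7, 0.5, 0.0]
width: -0.0
```

>>> arm_command(slide=[[0.5,0,0],[1.0,0,0]], roll=[0,0])

```text
clock: 20.32
ee_pos: [475.1, 158.7, 111.4]
ee_rot: [0.866, 0.011, 0.5, -0.003]
contact_force: [0.0, 0.6, 0.3]
width: 0.4
```

Run:
```python
from h import *
gd(-125,-11,26)
```

```text
deck now [-123.6  -10.8   42.7] F deck [0.1 0.6 0.2]
t 20.32 pos [475.1 158.7 111.4] x [ 0.5    0.005 -0.866] z [ 0.866 -0.022  0.5  ] F [0.  0.6 0.3] w 0.4
q [ 0.126 -0.206  2.325 -0.121  0.505  0.237]
-> slide cm [ 1.67 -0.05 -0.14] roll -0.1 dist 16.8
```

>>> arm_command(slide=[[0.7,0,0],[1.4,0,0],[1.6,0,0]], roll=[0,0,0])

```text
clock: 20.7
ee_pos: [481.7, 158.6, 95.8]
ee_rot: [0.865, 0.011, 0.501, -0.004]
contact_force: [0.2, -0.1, -0.3]
width: -0.1
```

>>> arm_command(slide=[[0.1,0,0],[0.2,0,0]], roll=[0,0])

```text
clock: 20.95
ee_pos: [482.6, 158.7, 95.4]
ee_rot: [0.865, 0.01, 0.501, -0.004]
contact_force: [-13.7, -2.8, 18.8]
width: -0.1
```

Run:
```python
from h import *
gd(-8,-11,25)
```

```text
deck now [-125.1  -10.7   25.1] F deck [-2.5 -3.2 23.1]
t 20.95 pos [482.6 158.7  95.4] x [ 0.498  0.004 -0.867] z [ 0.867 -0.021  0.498] F [-13.7  -2.8  18.8] w -0.1
q [ 0.123 -0.148  2.312 -0.129  0.462  0.244]
-> slide cm [-2.000e-02 -1.000e-02  1.171e+01] roll -0.1 dist 117.1
```

>>> arm_command(slide=[[0,0,0.6],[0,0,1.6],[0,0,2.8],[0,0,4],[0,0,5]], roll=[0,0,0,0,0])

```text
clock: 21.58
ee_pos: [526.2, 157.5, 120.7]
ee_rot: [0.865, 0.01, 0.501, -0.004]
contact_force: [-9.0, -1.4, 10.7]
width: -0.4
```

Run:
```python
from h import *
gd(-8,-11,25)
cv2.imwrite("pics/t8.png",env.grab_frame('top')[:,:,::-1])
```

```text
deck now [-74.8 -10.9  25.2] F deck [-2.5 -1.6 13.7]
t 21.57 pos [526.2 157.5 120.7] x [ 0.498  0.004 -0.867] z [ 0.867 -0.022  0.498] F [-9.  -1.4 10.7] w -0.4
q [ 0.108 -0.093  2.206 -0.102  0.511  0.204]
-> slide cm [ 0.01 -0.    6.68] roll -0.1 dist 66.8
```

>>> arm_command(slide=[[0.1,0,0.6],[0.1,0,1.6],[0.1,0,2.8],[0.1,0,4],[0.1,0,5]], roll=[0,0,0,0,0])

```text
clock: 22.25
ee_pos: [570.9, 156.5, 146.5]
ee_rot: [0.866, 0.01, 0.5, -0.004]
contact_force: [-12.9, -2.3, 15.4]
width: -0.5
```

>>> arm_command(slide=[[0,0,0.6],[0,0,1.2],[0,0,1.7]], roll=[0,0,0])

```text
clock: 22.62
ee_pos: [580.6, 156.3, 151.6]
ee_rot: [0.862, 0.01, 0.506, -0.004]
contact_force: [-46.5, -3.0, 32.9]
width: 0.2
```

Run:
```python
from h import *
gd(-5,-11,25)
```

```text
deck now [-12.2 -10.8  24.8] F deck [-23.8  -4.1  51.7]
t 22.62 pos [580.6 156.3 151.6] x [ 0.488  0.003 -0.873] z [ 0.873 -0.021  0.488] F [-46.5  -3.   32.9] w 0.2
q [ 0.093 -0.015  2.062 -0.076  0.587  0.165]
-> slide cm [-0.03 -0.02  0.72] roll -0.1 dist 7.2
```

The force along the slope rose to −24 N after 113 mm of drag, which suggests the stop. Lift off and look.

>>> arm_command(slide=[[-0.5,0,-0.3],[-3,0,-0.3],[-8,-3,-0.3],[-13,-8,-0.3],[-13,-8,-0.3]], roll=[0,0,0,0,0])

```text
clock: 23.25
ee_pos: [516.4, 73.8, 266.3]
ee_rot: [0.867, 0.011, 0.498, -0.005]
contact_force: [0.7, 0.9, -0.3]
width: -0.0
```

Run:
```python
from h import *
gd(-5,-11,25)
c=env.camera_info('wrist'); im=env.grab_frame('wrist')[:,:,::-1]; np.save('w9.npy',c,allow_pickle=True)
cv2.imwrite("pics/w9.png",im)
```

```text
deck now [ -8.7 -94.8 155.2] F deck [ 0.5  0.9 -0.6]
t 23.25 pos [516.4  73.8 266.3] x [ 0.505  0.002 -0.863] z [ 0.863 -0.024  0.505] F [ 0.7  0.9 -0.3] w -0.0
q [-0.103 -0.41   2.172  0.071  0.855 -0.111]
-> slide cm [13.14  8.2   0.27] roll -0.2 dist 154.9
```

View pics/w9.png

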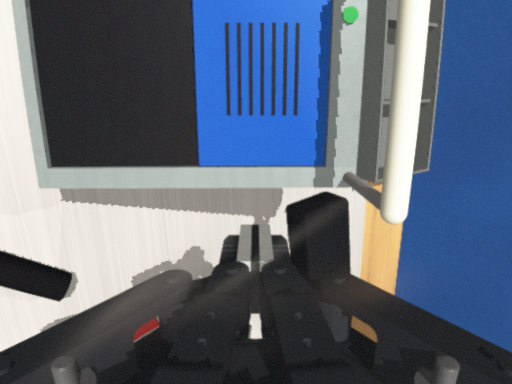

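Run:
```python
from h import *
c=np.load("w9.npy",allow_pickle=True).item(); im=cv2.imread("pics/w9.png").astype(int)
def deckpt(px,z=26):
    o,d=ray("wrist",px,c); o=D.T@(o-SEAT); d=D.T@d; return (o+d*(z-o[2])/d[2]).round(1)
for r in (60,140):
    b=np.where((im[r,150:360,0]>im[r,150:360,2]*1.6+25))[0]+150; print(r,b.min(),b.max(),deckpt((b.min()-.5,r)),deckpt((b.max()+.5,r)))
print("row140",im[140,318:345].tolist())
print("ribs",deckpt((262,69)))
s=env.observe(); print(s["clock"])
```

```text
60 194 329 [-55.3  -2.6  26. ] [50.4 -2.8 26. ]
140 197 325 [-55.7 -65.   26. ] [ 50.1 -65.4  26. ]
row140 [[133, 70, 27], [136, 70, 31], [133, 68, 27], [133, 70, 28], [133, 70, 32], [132, 69, 27], [130, 71, 32], [111, 65, 42], [82, 77, 70], [101, 106, 100], [115, 118, 112], [116, 120, 115], [116, 120, 113], [117, 122, 115], [117, 120, 116], [116, 120, 114], [127, 131, 125], [178, 185, 176], [182, 188, 180], [183, 189, 180], [184, 189, 183], [183, 190, 183], [183, 191, 183], [182, 189, 179], [183, 190, 181], [184, 192, 183], [185, 191, 183]]
ribs [-2.2 -9.7 26. ]
23.3
```

The cover spans −55.5 to +50.2 mm, with only about 1 px between it and the deck frame. The seat x estimate is biased about −2 mm. I'll confirm with a second light push against the stop.

```bash
python3 -c "
from h import *
gd(-20,-11,34)"
```

```text
deck now [ -9.8 -94.4 154. ] F deck [0.1 0.  0.1]
t 23.3 pos [516.1  74.2 264.7] x [ 0.502  0.003 -0.865] z [ 0.864 -0.024  0.502] F [0.  0.  0.2] w 0.1
q [-0.102 -0.408  2.172  0.071  0.855 -0.111]
-> slide cm [12.11  8.16 -1.08] roll -0.2 dist 146.5
```

>>> arm_command(slide=[[1,4,-1.1],[4,8.1,-1.1],[8,8.1,-1.1],[11,8.1,-1.1],[12.1,8.1,-1.1]], roll=[0,0,0,0,0])

```text
clock: 23.92
ee_pos: [566.2, 158.1, 148.4]
ee_rot: [0.864, 0.01, 0.504, -0.003]
contact_force: [-0.0, -0.1, -0.2]
width: 0.0
```

>>> arm_command(slide=[[0.3,0,0],[0.6,0,0],[0.6,0,0]], roll=[0,0,0])

```text
clock: 24.3
ee_pos: [571.0, 157.4, 148.5]
ee_rot: [0.866, 0.011, 0.5, -0.004]
contact_force: [-0.1, -0.7, 0.5]
width: 0.1
```

```bash
python3 -c "
from h import *
gd(-10,-11,25)"
```

```text
deck now [-22.  -10.   26.9] F deck [ 0.2 -0.7  0.5]
t 24.3 pos [571.  157.4 148.5] x [ 0.499  0.004 -0.866] z [ 0.866 -0.022  0.499] F [-0.1 -0.7  0.5] w 0.1
q [ 0.097 -0.035  2.092 -0.082  0.565  0.175]
-> slide cm [ 0.19 -0.1   1.2 ] roll -0.1 dist 12.2
```

>>> arm_command(slide=[[0.2,0,0],[0.32,0,0],[0.32,0,0]], roll=[0,0,0])

```text
clock: 24.68
ee_pos: [572.2, 157.4, 147.1]
ee_rot: [0.865, 0.01, 0.501, -0.004]
contact_force: [-18.3, -2.5, 18.8]
width: 0.1
```

>>> arm_command(slide=[[0,0,0.2],[0,0,0.4],[0,0,0.4]], roll=[0,0,0])

```text
clock: 25.05
ee_pos: [572.4, 157.5, 147.0]
ee_rot: [0.863, 0.01, 0.505, -0.004]
contact_force: [-33.5, -2.9, 26.3]
width: 0.2
```

```bash
python3 -c "
from h import *
gd(-10,-11,25)"
```

```text
deck now [-21.5  -9.9  24.9] F deck [-15.8  -3.7  39.5]
t 25.05 pos [572.4 157.5 147. ] x [ 0.491  0.003 -0.871] z [ 0.871 -0.021  0.49 ] F [-33.5  -2.9  26.3] w 0.2
q [ 0.097 -0.026  2.084 -0.081  0.575  0.174]
-> slide cm [-0.02 -0.11  1.15] roll -0.0 dist 11.6
```

It doesn't move under 16 N along the slope, so the cover is at its stop. Lift clear and take a last look.

>>> arm_command(slide=[[-0.5,0,-0.3],[-3,0,-0.3],[-9,-4,-3],[-14,-10,-8],[-14,-14,-12]], roll=[0,0,0,0,0])

```text
clock: 25.68
ee_pos: [423.4, 42.2, 212.6]
ee_rot: [0.867, 0.009, 0.499, -0.003]
contact_force: [-0.1, -1.2, 1.6]
width: -0.0
```

>>> arm_command(slide=[[-4,-5,0],[-6,-10,0],[-6,-15,0],[-6,-15,0]], roll=[0,0,0,0])

```text
clock: 26.18
ee_pos: [390.3, -111.4, 260.4]
ee_rot: [0.866, 0.012, 0.501, -0.008]
contact_force: [0.5, -0.1, -0.3]
width: 0.3
```

Run:
```python
from h import *
st(); a=env.grab_frame('top')[:,:,::-1]; b=env.grab_frame('scene')[:,:,::-1]
o=np.vstack([cv2.resize(a[90:300,90:420],None,fx=1.6,fy=1.6),np.zeros((4,528,3),np.uint8)])
b=cv2.resize(b[130:300,140:430],(440,258)); o2=np.zeros((600,528,3),np.uint8); o2[:o.shape[0]]=o; o2[340:598,:440]=b
cv2.imwrite("pics/fin.png",o2)
```

```text
t 26.18 pos [ 390.3 -111.4  260.4] x [ 0.499 -0.001 -0.867] z [ 0.866 -0.029  0.498] F [ 0.5 -0.1 -0.3] w 0.3
q [-0.804 -0.809  2.408  0.396  1.19  -0.857]
```

View pics/fin.png

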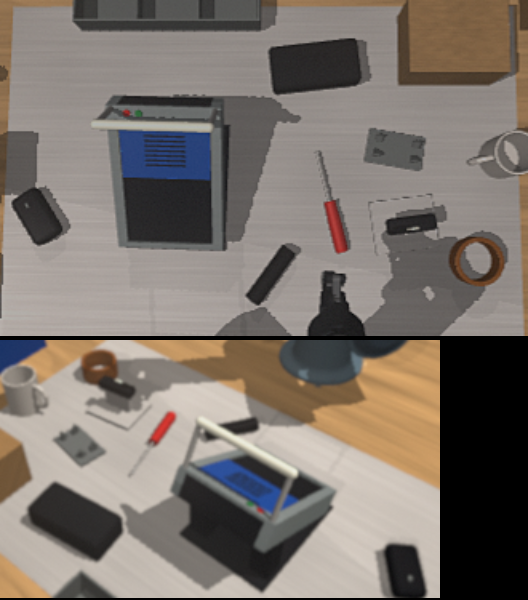

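The final views show the cover closed at the upper end of the deck, the rest empty, the bystanders where they were, and the robot clear of everything. Handing in.

```bash
python3 -c "
from bench import env
print(env.finish_job())"
```

```text
the job is handed in; nothing more can be done
None
```

The green cell is in the console's bay, plus end at the brass contact and blunt end on the copper plate, and the blue cover is closed over it. I handed the job in at about 26 s of the 58 s allowed.

**How it was done**
- **Tool tilt:** the moves only allow a roll about the tool's own axis. I tilted the tool to 30° with repeated small overreaches, because the arm keeps the tilt it ends up with.
- **Cell:** I pivoted it about 19.5° in the grip against the side rail. I then pushed the plate back about 12 mm, lowered the cell, released it and pressed the plus end.
- **Cover:** I dragged it about 113 mm up the slope with closed fingers.

**Last checks**
- **Cell seated:** before the cover went on, the picture showed the cell level and centred in the cradle. The plus end held firm under a 17 N press, within about 1 mm of the expected height.
- **Cover closed:** it did not move under a second push of about 16 N along the slope, and the gap to the frame was at most one pixel.
- **Surroundings:** by eye, the other things on the bench have not moved. The robot was touching nothing.

**Disagreements and close limits**
- My first seat height was about 5.5 mm too high, and contact corrected it.
- The measured cover centre is about 2.6 mm down-slope of my seat estimate. I put this down to that estimate's x error.
- The closed fingertips briefly pressed about 52 N square to the deck when the cover met its stop. The 40 N limit is stated for the arm and gripper body, and the wrist stayed under its 120 N limit.
- During the overreaches, joint 3 sat on its lower range limit, reading 0.126 to 0.133 rad against a stated 0.13.

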